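# Mark a brass paperweight in the loading slide

## Task

Set the round brass paperweight flat in the open tray of the marking machine's loading slide and let go of it. Then push the slide by its upright push plate all the way into the machine until it stops, hold it there for about a second so the mark is made, and let the spring bring the slide back out with the paperweight still lying flat in the tray.

Things in the scene. Friction and masses are not known exactly. Their poses are not given: they have to be found in the camera images.
- round_weight: The paperweight to mark: a solid brass disc standing on its flat face, 44 mm in diameter, 24 mm tall, about 0.3 kg. Origin: centre of its underside; z up. Two other brass paperweights of the same height stand near it and are not wanted: a square one (46 x 46 mm) and an oblong one (28 x 70 mm).
- tray (a point): Centre of the floor of the steel tray on the slide of a low grey machine. Tray 72 (x) by 96 mm (y) inside, lip 8 mm high all round, floor 20 mm above the counter. x points into the machine (the push direction), y left of that, z up; moves with the slide. At rest the machine's hood (150 mm wide, 68 mm tall; 86 mm housing behind) begins 65 mm ahead in +x; the paperweight passes freely under it.
- push_plate (a point): Centre of the outer face of the slide's upright steel push plate: 70 mm wide (y), 8 mm thick, from 14 to 70 mm above the counter; this point is 45 mm up, 93 mm in -x of the tray's centre. Axes as the tray: push this face along +x. A bar joins plate and tray. The machine's base, 10 mm thick, begins 38 mm in +x of this point at rest; the plate travels over it.
- slide (a joint): How far the slide is pushed in, in m: 0 = out at rest, 0.080 = fully in, against a hard stop. A spring pushes it back: about 3 N at the start of the stroke, 7 N at its end, plus a little damping (20 N per m/s); let go, it returns by itself.
Not all that is in view belongs to the job. Leave any brown, red or turquoise look-alike of the round_weight alone.

How it is judged (in metres and radians):
On the way, in this order (a step that is already met when the one before it is completed fails the run):
1. the round paperweight lies flat in the tray, let go, with the slide still out (in by less than 15 mm) (x of round_weight in the frame of tray between -0.02 and 0.02 m and y of round_weight in the frame of tray between -0.032 and 0.032 m and z of round_weight in the frame of tray between -0.004 and 0.004 m and angle between round_weight's own z axis and vertical below 0.15 rad and value of joint slide below 0.015 m and contact force between the fingers and round_weight below 0.1 N), for 0.2 s.
2. the slide is held fully in (74 mm or more of its 80 mm) for 0.6 s with the round paperweight flat in the tray (x of round_weight in the frame of tray between -0.02 and 0.02 m and y of round_weight in the frame of tray between -0.032 and 0.032 m and z of round_weight in the frame of tray between -0.004 and 0.004 m and angle between round_weight's own z axis and vertical below 0.15 rad and value of joint slide above 0.074 m), for 0.6 s.
At the end, for the whole second after the job is handed in: The slide has come back out (within 6 mm of rest) and the round paperweight lies still and flat (within 8 degrees, on the tray floor within 4 mm) inside the tray, its centre within 20 mm of the tray's centre in x and 32 mm in y (x of round_weight in the frame of tray between -0.02 and 0.02 m and y of round_weight in the frame of tray between -0.032 and 0.032 m and z of round_weight in the frame of tray between -0.004 and 0.004 m and angle between round_weight's own z axis and vertical below 0.15 rad and value of joint slide below 0.006 m and linear speed of round_weight below 0.03 m/s); the robot touches nothing.
It also fails if it takes over 50 s, if anything falls off the work surface, if the arm or the gripper's body presses on something with over 40 N, if the wrist force passes 120 N, or if a joint passes its speed limit or range.

## Robot

A 6-joint arm with a two-finger parallel gripper is mounted at the origin on the work surface. World frame = base frame: x ahead of the robot, y to its left, z up, the work surface at z = 0. Lengths are in mm, angles in rad, forces in N, time in s.
With the tool pointing down it reaches from about 350 to 975 mm from the base axis. Payload 7.1 kg.
Tool frame: the origin (TCP) lies at the very end of the fingers, on their centre line; the grasp point (between the pads) lies 19 mm behind it; z points along the fingers, y is the direction in which the jaws open and shut (so a half turn about z gives the same grasp; the last joint's range is limited). The gripper opens to 88 mm and grips with 3 to 60 N. Pads are 20 mm wide; open, the fingers measure 115 mm over their backs; the gripper's body (75 mm by 178 mm) begins 61 mm behind the grasp point.
Start: joints at [-1.359, 0.423, 1.63, -0, 1.089, -0.019], TCP at [142.992, -608.406, 222.675] pointing down, gripper open.
Joint ranges: [-3, 3], [-0.9, 2.11], [0.09, 2.58], [-1.31, 4.45], [0.11, 2.69], [-2.54, 2.54]. Speed limits (rad/s): [2.39, 2.39, 3.01, 3.14, 3.14, 3.14].

## Interface

Orientations are given as a rotation vector (axis times angle).
In Python, from workcell import monitor, vision, order, find_in, regions_of, place_of gives the robot as it stands. The module is installed in compiled form; this text tells all that it offers.
- The arm moves only by the tool carry_out, never from a script. Its argument "targets" is a list of rows, each a list of 3 entries, a list of its own where there are three numbers: the turn, a rotation vector about the world's x, y, z in degrees, then the shift along the world's x, y, z in mm, then the finger opening in mm, from 0 to 87.8. In form: [[[rx, ry, rz], [x, y, z], hand], ...]. A call has 1 to 10 rows; each row is the pose to reach, as a shift and turn from the pose commanded when the call began; what a row does not reach only later rows make up. A row lasts 1/12 s, in which the tool goes at most 41.7 mm and 7.16 degrees, less where a joint would pass 70% of its speed; a pose out of reach is approached as far as the arm can. A call with a gripper value outside its range is refused whole. The fingers move at their own pace and stop on an object; the grip force is fixed at half the most. Time passes only in rows, so rows that repeat a pose let the fingers close. It gives the time, the measured TCP pose, the force and the opening at its end, in the units of the state.
- monitor.get_obs(): the state, without advancing time (a new reading comes with each control period).
- vision.get_image(name): name is "side" or "top"; returns the picture (420x560x3 uint8, red, green, blue); there is no depth.
- vision.camera_model(name): a dict with "K" (3x3 intrinsics, pixels), "dist" ([k1, k2, p1, p2, k3] as OpenCV has them; the pictures are not rectified), "rvec" (rotation vector, rad) and "tvec" (3), from world to camera coordinates, as OpenCV has them. Camera axes: x right, y down, z forward; pixel columns grow to the right and rows downward; lengths in mm; the calibration is good to about 2 mm. A picture is of the moment at which its call begins. camera_model takes no time and is no camera call.
- order.close_job(): hands the job in, once; it reports no verdict.
Trained networks look in the newest picture that a camera, given by its name, has taken for a name from the list of things; names that differ only in an ending like _2 or _b are one class to them, and where a whole thing is asked for, a point or a joint stands for the part that bears it (a point fixed in the world has none). Each returns a list of dicts, best first, with "confidence" (0 to 1); they miss things now and then, are a little off and sometimes report something else, mostly with a low value. They report only what shows in the picture. A call takes as long as a camera call. They do not tell look-alikes from the thing itself.
- find_in(query, camera): "point" ([x, y, z] in mm, in the coordinates of the camera as it stood for that picture, good to about 4 mm: the middle of the surface that is visible of it).
- regions_of(query, camera): "mask" (420x560 bool, what is visible of it).
- place_of(query, camera): "point" ([x, y, z] in mm, in the coordinates of the camera as it stood for that picture, good to about 4 mm: a listed point, or the origin of a listed thing).
The state is a dict: "t": time; "qpos": joint angles; "qvel": joint speeds; "joint_torque": joint torques, N m; "ee_pos": TCP position; "orientation": TCP orientation; "ft_force": force on the tool from outside, world axes, zero at the start; "moment": the same for the moment, N m; "width": finger opening in mm.
Only numpy, scipy, OpenCV 4.12 (cv2) and the standard library are available. Lean on these libraries where they do the work, as an engineer would, in place of code of your own. Each camera call takes 0.05 s, during which the arm holds its last target.

## Working session

There is one attempt and no reset: what is moved stays moved. The work goes in short steps, Python scripts to look and compute and a tool call to move; the robot and the scene stay as the last step left them, time stands still between calls to the robot, and variables do not carry over. Pictures are saved under pics/ and viewed, and the job is handed in when it is done.

Besides the shell and the picture viewer there is one more tool, called as name([rows], argument=value, ...), one row to a line, values as JSON. carry_out: Moves the arm, as the interface text tells. Its arguments: {"type":"object","properties":{"targets":{"type":"array","items":{"type":"array"}}},"required":["targets"]}

```bash
mkdir -p pics; cat > h.py <<'E'
import numpy as np, cv2
from workcell import monitor, vision, order, find_in, regions_of, place_of
def cam2w(n,p):
    c=vision.camera_model(n); R=cv2.Rodrigues(np.array(c["rvec"],float))[0]
    return R.T@(np.array(p,float)-np.array(c["tvec"],float).ravel())
def pix(n,w):
    c=vision.camera_model(n)
    return cv2.projectPoints(np.array(w,float).reshape(-1,1,3),np.array(c["rvec"],float),np.array(c["tvec"],float),np.array(c["K"],float),np.array(c["dist"],float))[0].reshape(-1,2)
def ray(n,uv,z):
    c=vision.camera_model(n); R=cv2.Rodrigues(np.array(c["rvec"],float))[0]
    q=cv2.undistortPoints(np.array(uv,float).reshape(-1,1,2),np.array(c["K"],float),np.array(c["dist"],float)).reshape(-1,2)
    C=-R.T@np.array(c["tvec"],float).ravel()
    d=np.c_[q,np.ones(len(q))]@R
    return C+d*((z-C[2])/d[:,2])[:,None]
def save(n,f):
    im=vision.get_image(n); cv2.imwrite("pics/"+f,im[:,:,::-1]); return im
E
python3 - <<'E'
from h import *
print(monitor.get_obs())
for n in("top","side"):
    save(n,n+"0.png")
    for q in("round_weight","tray","push_plate"):
        for r in place_of(q,n): print(n,q,r["confidence"],cam2w(n,r["point"]).round(1),pix(n,cam2w(n,r["point"])).round())
E
```

```text
{'t': 0.0, 'qpos': array([-1.35896941e+00,  4.23848265e-01,  1.63070459e+00,  2.78818911e-05,
        1.08860195e+00, -1.90008583e-02]), 'qvel': array([-0.00077367,  0.00127466,  0.00044636, -0.00024766, -0.00015977,
        0.00076166]), 'joint_torque': array([ 1.22879988e-03, -5.44619501e+01, -2.73667020e+01,  6.44335337e-02,
        2.27390905e-02, -1.04633505e-04]), 'ee_pos': array([ 142.90183331, -607.85891569,  221.89133455]), 'orientation': array([-3.11914770e+00, -3.61579468e-01,  1.97509954e-04]), 'ft_force': array([ 0.44149896, -0.04613617, -0.59189109]), 'moment': array([-0.00352062,  0.0261715 ,  0.01202289]), 'width': 87.66305167027706}
top round_weight 0.89 [ 399.6 -224.    -0.5] [[361. 288.]]
top round_weight 0.81 [ 540.8 -133.2    3.7] [[314. 217.]]
top round_weight 0.64 [ 462.3 -110.3    0.6] [[303. 256.]]
top round_weight 0.63 [ 474.  -211.2    2. ] [[353. 250.]]
top tray 0.63 [646.6  83.8  19.6] [[207. 164.]]
top push_plate 0.68 [551.9  66.   43.7] [[212. 207.]]
side round_weight 0.89 [ 473.3 -209.2    3.8] [[248. 290.]]
side round_weight 0.85 [ 536.9 -135.3    1.5] [[276. 256.]]
side round_weight 0.62 [ 391.9 -219.5    1.9] [[204. 300.]]
side round_weight 0.59 [ 459.1 -111.9    3. ] [[236. 251.]]
side tray 0.64 [638.7  82.2  21.8] [[304. 177.]]
side push_plate 0.55 [553.6  63.3  46.1] [[270. 177.]]
```

View pics/top0.png

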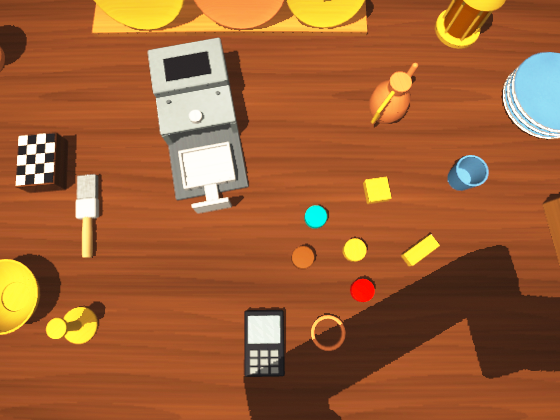

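View pics/side0.png

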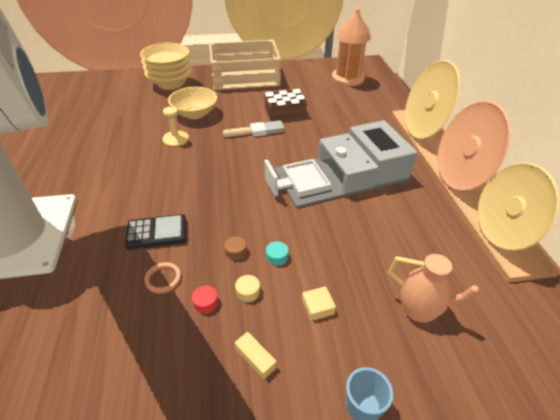

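```bash
python3 - <<'E'
import cv2,numpy as np
a=cv2.imread("pics/top0.png")[190:320,270:400]; b=cv2.imread("pics/top0.png")[110:240,150:280]
cv2.imwrite("pics/crop0.png",np.hstack([cv2.resize(a,None,fx=3,fy=3,interpolation=2),cv2.resize(b,None,fx=3,fy=3,interpolation=2)]))
E
```

```text
(no output)
```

View pics/crop0.png

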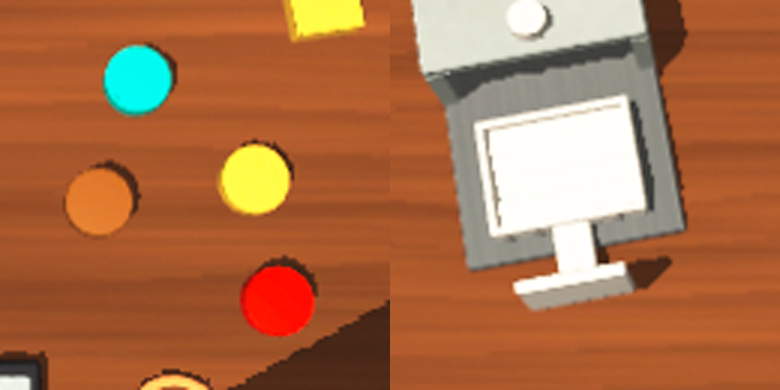

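The top view has four round candidates: turquoise (316,216), brown (303,257), red (362,290) and brass-yellow (355,250). The brass one is the target. The square (377,190) and oblong (421,250) weights aren't wanted. The tray is at (207,165) and the plate at (212,205). Next I'll refine these poses from pixels.

```bash
python3 - <<'E'
from h import *
im=cv2.imread("pics/top0.png")
hsv=cv2.cvtColor(im,cv2.COLOR_BGR2HSV)
for n,box in(("top",(325,385,225,275)),("side",(230,265,272,305))):
    im=cv2.imread(f"pics/{n}0.png");hsv=cv2.cvtColor(im,cv2.COLOR_BGR2HSV)
    m=cv2.inRange(hsv,(20,90,120),(38,255,255)); k=np.zeros_like(m);x0,x1,y0,y1=box;k[y0:y1,x0:x1]=m[y0:y1,x0:x1]
    ys,xs=np.nonzero(k); c=[xs.mean(),ys.mean()]
    print(n,len(xs),c,ray(n,c,24),ray(n,c,12), xs.min(),xs.max(),ys.min(),ys.max())
im=cv2.imread("pics/top0.png")
# tray corners (outer, rim z=28) from crop/3+offset
cr=np.array([[475,123],[626,96],[648,208],[494,236]])-[390,0]
c=cr/3+[150,110]
W=ray("top",c,28); print(W.round(1),W.mean(0))
print("edges",[(np.linalg.norm(W[(i+1)%4]-W[i]).round(1),np.degrees(np.arctan2(*(W[(i+1)%4]-W[i])[[1,0]])).round(1)) for i in range(4)])
pl=np.array([[513,284],[627,262],[632,273],[521,296]])-[390,0]
P=ray("top",pl/3+[150,110],70);print(P.round(1),P.mean(0))
b=np.array([[469,270],[686,230]])-[390,0]; B=ray("top",b/3+[150,110],10);print(B.round(1), np.linalg.norm(B[0]-B[1]),np.degrees(np.arctan2(*(B[0]-B[1])[[1,0]])))
E
```

```text
top 413 [np.float64(354.409200968523), np.float64(249.4866828087167)] [[ 473.21326142 -209.23027109   24.        ]] [[ 474.5572206  -211.52261518   12.        ]] 343 365 238 260
side 354 [np.float64(247.27118644067798), np.float64(285.225988700565)] [[ 472.43009644 -213.85216663   24.        ]] [[ 472.72908098 -205.09502388   12.        ]] 236 258 276 294
[[672.2 141.9  28. ]
 [691.7  39.8  28. ]
 [612.4  22.7  28. ]
 [592.9 124.7  28. ]] [642.29794101  82.26754092  28.        ]
edges [(np.float64(104.0), np.float64(-79.2)), (np.float64(81.1), np.float64(-167.9)), (np.float64(103.8), np.float64(100.8)), (np.float64(81.2), np.float64(12.3))]
[[550.8 101.1  70. ]
 [565.1  30.4  70. ]
 [558.   27.1  70. ]
 [543.2  95.7  70. ]] [554.28356752  63.59428257  70.        ]
[[573.9 144.7  10. ]
 [602.2  -1.5  10. ]] 148.941451768729 100.92645915617946
```

carry_out([
  [[0, 0, -2], [20, 24, -5], 87],
  [[0, 0, -2], [45, 54, -15], 87],
  [[0, 0, -2], [72, 87, -25], 87],
  [[0, 0, -2], [99, 119, -35], 87],
  [[0, 0, -2], [126, 151, -45], 87],
  [[0, 0, -2], [153, 184, -55], 87],
  [[0, 0, -2], [180, 216, -65], 87],
  [[0, 0, -2], [207, 249, -75], 87],
  [[0, 0, -2], [234, 281, -85], 87],
  [[0, 0, -2], [261, 314, -95], 87],
])

```text
t: 1.23
ee_pos: [396.4, -303.5, 130.8]
orientation: [3.126, 0.307, 0.001]
ft_force: [0.7, -0.5, -0.3]
width: 86.8
```

carry_out([
  [[0, 0, 0], [24, 29, -10], 87],
  [[0, 0, 0], [46, 56, -20], 87],
  [[0, 0, 0], [62, 76, -28], 87],
  [[0, 0, 0], [69, 84, -28], 87],
  [[0, 0, 0], [69, 84, -28], 87],
  [[0, 0, 0], [69, 84, -28], 87],
])

```text
t: 1.73
ee_pos: [464.4, -221.2, 103.2]
orientation: [3.126, 0.309, 0.0]
ft_force: [-0.3, -1.4, 1.0]
width: 86.8
```

```bash
python3 - <<'E'
from h import *
o=monitor.get_obs();print(o['t'],o['ee_pos'],o['orientation'],o['ft_force'])
a=save("top","top1.png");b=save("side","side1.png")
cv2.imwrite("pics/c1.png",np.hstack([cv2.resize(a[170:320,270:420],(400,400)),cv2.resize(b[180:330,170:320],(400,400))])[:,:,::-1])
E
```

```text
1.7333 [ 464.4122782  -221.16154336  103.16632637] [3.12595585e+00 3.09336752e-01 9.95548368e-05] [-0.27292538 -1.40719724  1.04375897]
```

View pics/c1.png

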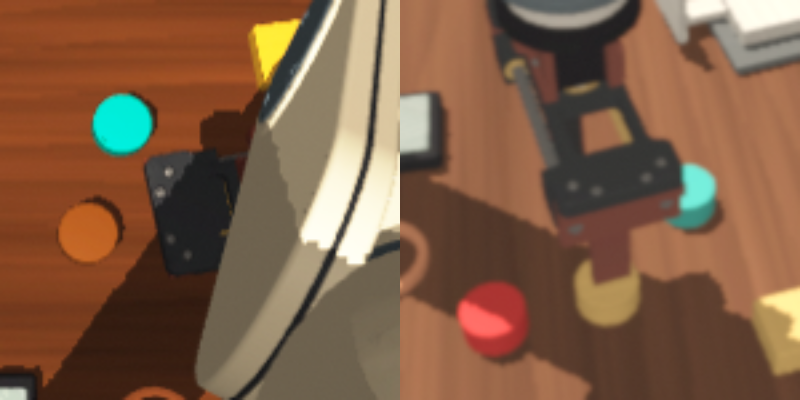

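carry_out([
  [[0, 0, 0], [0, 0, 0], 87],
  [[0, 0, 0], [0, 0, 0], 87],
])

```text
t: 2.0
ee_pos: [463.8, -222.1, 103.3]
orientation: [3.126, 0.304, 0.001]
ft_force: [0.2, 1.1, -0.5]
width: 87.1
```

carry_out([
  [[0, 0, 0], [6, 7, 0], 87],
  [[0, 0, 0], [9.5, 11.5, -15], 87],
  [[0, 0, 0], [9.5, 11.5, -35], 87],
  [[0, 0, 0], [9.5, 11.5, -50], 87],
  [[0, 0, 0], [9.5, 11.5, -60], 87],
  [[0, 0, 0], [9.5, 11.5, -60], 87],
  [[0, 0, 0], [9.5, 11.5, -60], 87],
])

```text
t: 2.58
ee_pos: [473.7, -209.4, 42.7]
orientation: [-3.126, -0.307, 0.001]
ft_force: [-0.7, -0.3, -0.5]
width: 86.9
```

```bash
python3 - <<'E'
from h import *
o=monitor.get_obs();print(o['t'],o['ee_pos'],o['orientation'],o['ft_force'])
b=save("side","side2.png")
cv2.imwrite("pics/c2.png",cv2.resize(b[180:330,170:320],(500,500))[:,:,::-1])
E
```

```text
2.5833 [ 473.72221722 -209.38050964   42.70494026] [-3.12609896e+00 -3.06763895e-01  1.16681560e-03] [-0.68781762 -0.29623134 -0.4583709 ]
```

View pics/c2.png

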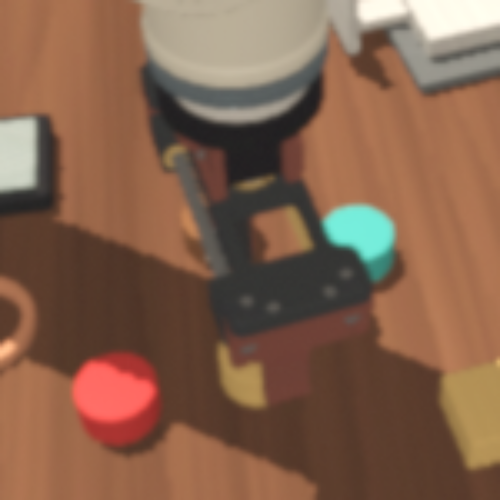

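```bash
python3 - <<'E'
from h import *
R=cv2.Rodrigues(np.array([-3.126,-.307,.001]))[0];t=np.array([473.7,-209.4,42.7]);print(R[:,1])
for s in(-1,1):
  for d in (44,57.5): 
    print(s,d,(pix("side",[t+R@[x,s*d,0] for x in(-10,10)])-[170,180])/.3)
print((pix("side",[[473.5,-210.5,24],[473.5,-210.5,0]])-[170,180])/.3)
E
```

```text
[ 1.94540604e-01 -9.80894274e-01 -6.13235779e-04]
-1 44 [[217.61415416 267.92798928]
 [251.99114302 258.60012874]]
-1 57.5 [[211.19786419 250.43721083]
 [245.20578464 241.34203387]]
1 44 [[263.58865834 393.493503  ]
 [300.59617738 382.40816187]]
1 57.5 [[271.3551879  414.74684805]
 [308.80461809 403.34880963]]
[[258.92835342 345.52229073]
 [260.85525376 371.27511014]]
```

carry_out([
  [[0, 0, 0], [0, 0, -12], 87],
  [[0, 0, 0], [0, 0, -26], 87],
  [[0, 0, 0], [0, 0, -36], 87],
  [[0, 0, 0], [0, 0, -39.5], 87],
  [[0, 0, 0], [0, 0, -39.5], 87],
  [[0, 0, 0], [0, 0, -39.5], 70],
  [[0, 0, 0], [0, 0, -39.5], 55],
  [[0, 0, 0], [0, 0, -39.5], 40],
  [[0, 0, 0], [0, 0, -39.5], 30],
  [[0, 0, 0], [0, 0, -39.5], 30],
])

```text
t: 3.47
ee_pos: [474.0, -209.6, 3.8]
orientation: [3.126, 0.307, 0.001]
ft_force: [1.0, 1.1, -0.4]
width: 57.3
```

carry_out([
  [[0, 0, 0], [0, 0, 0], 30],
  [[0, 0, 0], [0, 0, 0], 30],
  [[0, 0, 0], [0, 0, 0], 30],
  [[0, 0, 0], [0, 0, 0], 30],
])

```text
t: 3.8
ee_pos: [474.1, -209.7, 3.6]
orientation: [3.126, 0.307, 0.001]
ft_force: [0.5, -1.8, 2.9]
width: 43.3
```

carry_out([
  [[0, 0, 0], [0, 0, 10], 30],
  [[0, 0, 0], [0, 0, 30], 30],
  [[0, 0, 0], [0, 0, 55], 30],
  [[0, 0, 0], [0, 0, 80], 30],
  [[0, 0, 0], [0, 0, 100], 30],
  [[0, 0, 0], [8, 14, 107], 30],
  [[0, 0, 0], [20, 35, 107], 30],
  [[0, 0, 0], [34, 59, 107], 30],
  [[0, 0, 0], [49, 85, 107], 30],
  [[0, 0, 0], [63, 110, 107], 30],
])

```text
t: 4.63
ee_pos: [536.8, -98.2, 110.8]
orientation: [-3.126, -0.306, 0.001]
ft_force: [0.1, -0.5, -2.7]
width: 43.4
```

carry_out([
  [[0, 0, 0], [14, 25, 0], 30],
  [[0, 0, 0], [28, 50, 0], 30],
  [[0, 0, 0], [42, 75, 0], 30],
  [[0, 0, 0], [56, 99, 0], 30],
  [[0, 0, 0], [70, 123, 0], 30],
  [[0, 0, 0], [83, 145, 0], 30],
  [[0, 0, 0], [94, 163, 0], 30],
  [[0, 0, 0], [102, 176, 0], 30],
  [[0, 0, 0], [105, 182, 0], 30],
  [[0, 0, 0], [105, 182, 0], 30],
])

```text
t: 5.47
ee_pos: [641.8, 83.5, 110.3]
orientation: [-3.126, -0.309, 0.001]
ft_force: [-0.4, -0.2, -2.2]
width: 43.1
```

carry_out([
  [[0, 0, 0], [0, 0, 0], 30],
  [[0, 0, 0], [0, 0, 0], 30],
])

```text
t: 5.63
ee_pos: [640.9, 81.5, 110.2]
orientation: [3.126, 0.306, -0.002]
ft_force: [-0.6, -0.3, -2.8]
width: 43.5
```

```bash
python3 - <<'E'
from h import *
a=save("top","top3.png");b=save("side","side3.png")
cv2.imwrite("pics/c3.png",np.hstack([cv2.resize(a[80:230,140:290],(400,400)),cv2.resize(b[80:230,230:380],(400,400))])[:,:,::-1])
o=monitor.get_obs();print(o['t'],o['ee_pos'],o['orientation'],o['ft_force'],o['width'])
E
```

```text
5.7333 [641.20218224  81.41096914 110.34136717] [ 3.12659128e+00  3.05251808e-01 -1.19767891e-03] [ 0.31161145  0.49604543 -3.60532875] 43.727248331189735
```

View pics/c3.png

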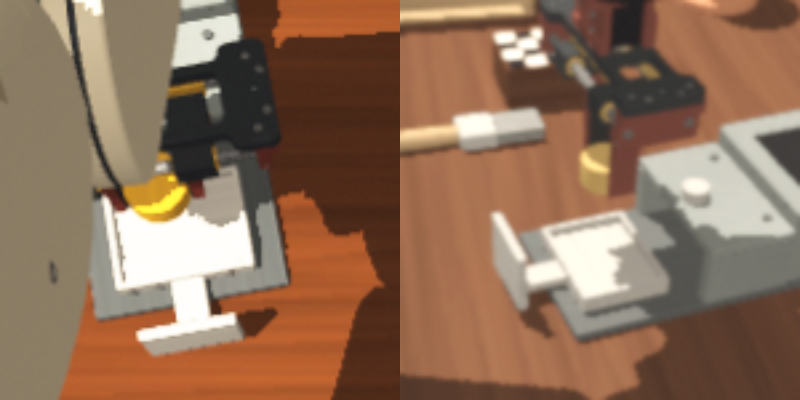

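The disc is held level over the tray, about (155,195) in the left crop. Next I'll lower it.

carry_out([
  [[0, 0, 0], [1, 1, -15], 30],
  [[0, 0, 0], [1, 1, -35], 30],
  [[0, 0, 0], [1, 1, -55], 30],
  [[0, 0, 0], [1, 1, -70], 30],
  [[0, 0, 0], [1, 1, -78], 30],
  [[0, 0, 0], [1, 1, -82], 30],
  [[0, 0, 0], [1, 1, -84], 30],
  [[0, 0, 0], [1, 1, -85], 30],
  [[0, 0, 0], [1, 1, -85], 30],
])

```text
t: 6.48
ee_pos: [643.4, 83.6, 26.0]
orientation: [-3.127, -0.307, -0.002]
ft_force: [-0.6, -0.2, -2.1]
width: 43.3
```

```bash
python3 - <<'E'
from h import *
a=save("top","top4.png");b=save("side","side4.png")
cv2.imwrite("pics/c4.png",np.hstack([cv2.resize(a[80:230,140:290],(400,400)),cv2.resize(b[80:230,230:380],(400,400))])[:,:,::-1])
o=monitor.get_obs();print(o['t'],o['ee_pos'],o['orientation'],o['ft_force'],o['width'])
E
```

```text
6.5833 [643.42415991  83.62631007  26.26901245] [-3.12652234e+00 -3.07242371e-01 -2.25830777e-03] [ 0.92675975 -0.22480126 -2.59216201] 43.26426302546407
```

View pics/c4.png

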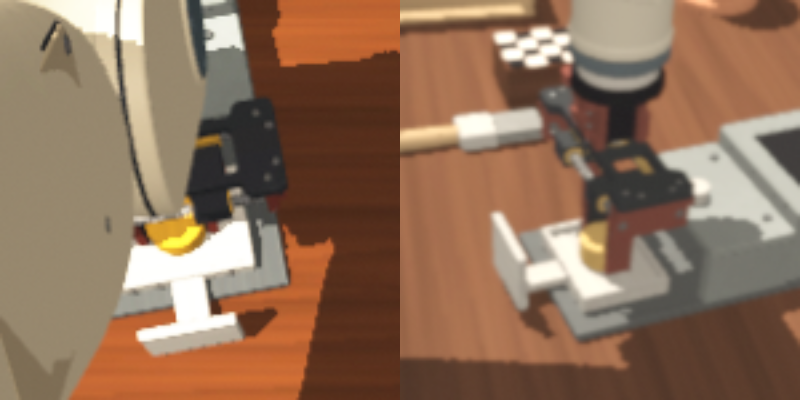

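carry_out([
  [[0, 0, 0], [0, 0, -1], 30],
  [[0, 0, 0], [0, 0, -2], 30],
  [[0, 0, 0], [0, 0, -2.5], 30],
  [[0, 0, 0], [0, 0, -2.5], 30],
])

```text
t: 6.92
ee_pos: [643.1, 83.6, 23.6]
orientation: [-3.126, -0.307, -0.001]
ft_force: [-1.3, -0.2, 2.7]
width: 43.2
```

carry_out([
  [[0, 0, 0], [0, 0, 0], 50],
  [[0, 0, 0], [0, 0, 0], 58],
  [[0, 0, 0], [0, 0, 0], 58],
  [[0, 0, 0], [0, 0, 0], 58],
  [[0, 0, 0], [0, 0, 0], 58],
])

```text
t: 7.33
ee_pos: [642.8, 83.5, 22.8]
orientation: [3.127, 0.307, 0.0]
ft_force: [-0.6, 0.8, 0.3]
width: 58.1
```

carry_out([
  [[0, 0, 0], [0, 0, 8], 58],
  [[0, 0, 0], [0, 0, 20], 58],
  [[0, 0, 0], [0, 0, 40], 58],
  [[0, 0, 0], [0, 0, 65], 58],
  [[0, 0, 0], [0, 0, 90], 58],
  [[0, 0, 0], [-20, -4, 100], 40],
  [[0, 0, 0], [-50, -10, 100], 20],
  [[0, 0, 0], [-85, -17, 100], 0],
  [[0, 0, 0], [-115, -23, 100], 0],
  [[0, 0, 0], [-140, -28, 100], 0],
])

```text
t: 8.17
ee_pos: [500.8, 55.2, 124.0]
orientation: [3.127, 0.307, 0.001]
ft_force: [0.9, -0.7, -0.4]
width: 28.1
```

carry_out([
  [[0, 0, 0], [0, 0, 0], 0],
  [[0, 0, 0], [0, 0, 0], 0],
  [[0, 0, 0], [0, 0, 0], 0],
])

```text
t: 8.42
ee_pos: [504.6, 55.7, 124.1]
orientation: [3.127, 0.307, 0.005]
ft_force: [1.0, 0.6, -0.0]
width: 8.2
```

```bash
python3 - <<'E'
from h import *
a=save("top","top5.png");b=save("side","side5.png")
cv2.imwrite("pics/c5.png",np.hstack([cv2.resize(a[80:230,140:290],(400,400)),cv2.resize(b[80:230,230:380],(400,400))])[:,:,::-1])
o=monitor.get_obs();print(o['t'],o['ee_pos'],o['orientation'],o['ft_force'],o['width'])
for n in("top","side"):
    for q in("round_weight","tray","push_plate"):
        for r in place_of(q,n): print(n,q,r["confidence"],cam2w(n,r["point"]).round(1))
E
```

```text
8.5167 [504.65262932  55.80009947 123.57211946] [-3.12651316 -0.30737076 -0.00361917] [-0.44339826 -0.17081965 -0.30608585] 1.4083852820589549
top round_weight 0.95 [ 396.8 -222.5    2. ]
top round_weight 0.83 [ 4.604e+02 -1.095e+02  1.000e-01]
top round_weight 0.77 [ 540.8 -132.2    0.6]
top push_plate 0.77 [550.   66.4  42.1]
side round_weight 0.89 [ 390.1 -223.6    0.5]
side round_weight 0.82 [642.7  87.8  19.7]
side round_weight 0.61 [ 5.349e+02 -1.358e+02  1.000e-01]
side round_weight 0.61 [ 461.1 -109.5    2.4]
side tray 0.88 [640.4  83.3  21.5]
side push_plate 0.93 [551.7  62.1  46.7]
```

View pics/c5.png

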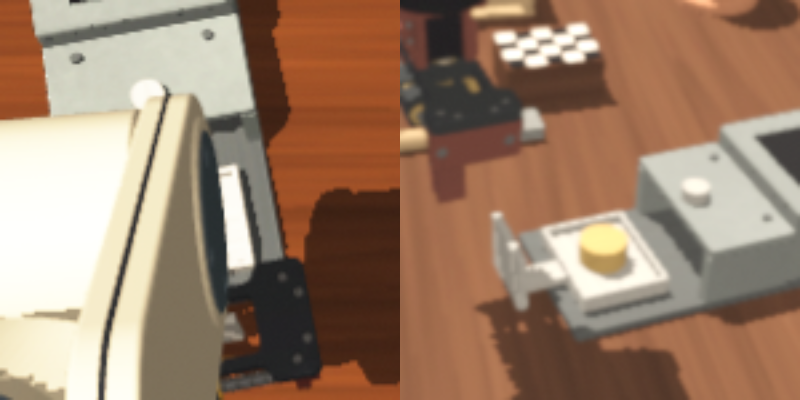

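The disc lies flat and centred in the tray at (605,248) in the right crop, and the slide is still out. Next I'll lower the closed fingers behind the plate.

carry_out([
  [[0, 0, 0], [0, 0, -15], 0],
  [[0, 0, 0], [0, 0, -40], 0],
  [[0, 0, 0], [0, 0, -65], 0],
  [[0, 0, 0], [0, 0, -85], 0],
  [[0, 0, 0], [0, 0, -92], 0],
  [[0, 0, 0], [9.8, 1.9, -92], 0],
  [[0, 0, 0], [19.6, 3.9, -92], 0],
  [[0, 0, 0], [25.5, 5, -92], 0],
  [[0, 0, 0], [29.4, 5.8, -92], 0],
  [[0, 0, 0], [29.4, 5.8, -92], 0],
])

```text
t: 9.65
ee_pos: [534.5, 61.7, 32.1]
orientation: [3.126, 0.307, 0.005]
ft_force: [0.0, 0.3, -0.5]
width: 0.4
```

carry_out([
  [[0, 0, 0], [2, 0.4, 0], 0],
  [[0, 0, 0], [4, 0.8, 0], 0],
  [[0, 0, 0], [6, 1.2, 0], 0],
  [[0, 0, 0], [8, 1.6, 0], 0],
  [[0, 0, 0], [10, 2, 0], 0],
  [[0, 0, 0], [12, 2.4, 0], 0],
  [[0, 0, 0], [12, 2.4, 0], 0],
])

```text
t: 10.23
ee_pos: [543.9, 63.7, 30.8]
orientation: [-3.127, -0.307, 0.001]
ft_force: [-1.8, -0.6, 2.2]
width: 0.6
```

```bash
python3 - <<'E'
from h import *
a=save("top","top6.png");b=save("side","side6.png")
cv2.imwrite("pics/c6.png",np.hstack([cv2.resize(a[80:230,140:290],(400,400)),cv2.resize(b[80:230,230:380],(400,400))])[:,:,::-1])
o=monitor.get_obs();print(o['t'],o['ee_pos'],o['orientation'],o['ft_force'],o['width'])
E
```

```text
10.3333 [543.82687523  63.70314012  30.77602501] [-3.12652459e+00 -3.07132865e-01  1.24214634e-03] [-2.85425021 -0.09708408  2.50412316] 0.35139151500859445
```

View pics/c6.png

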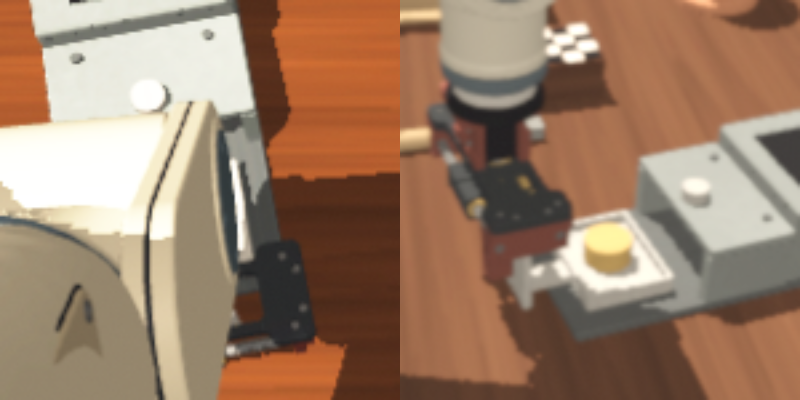

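Contact is made at about 3 N. Next I'll push steadily along +x of the tray.

carry_out([
  [[0, 0, 0], [2, 0.4, 0], 0],
  [[0, 0, 0], [5, 1, 0], 0],
  [[0, 0, 0], [9, 1.8, 0], 0],
  [[0, 0, 0], [14, 2.8, 0], 0],
  [[0, 0, 0], [19, 3.8, 0], 0],
  [[0, 0, 0], [24, 4.8, 0], 0],
  [[0, 0, 0], [29, 5.7, 0], 0],
  [[0, 0, 0], [34, 6.7, 0], 0],
  [[0, 0, 0], [39, 7.7, 0], 0],
  [[0, 0, 0], [44, 8.7, 0], 0],
])

```text
t: 11.17
ee_pos: [587.9, 72.5, 30.7]
orientation: [3.126, 0.307, -0.003]
ft_force: [-6.2, -1.9, 2.8]
width: 0.5
```

carry_out([
  [[0, 0, 0], [5, 1, 0], 0],
  [[0, 0, 0], [10, 2, 0], 0],
  [[0, 0, 0], [14, 2.8, 0], 0],
  [[0, 0, 0], [17, 3.4, 0], 0],
  [[0, 0, 0], [20, 4, 0], 0],
  [[0, 0, 0], [22, 4.4, 0], 0],
  [[0, 0, 0], [24, 4.8, 0], 0],
  [[0, 0, 0], [26, 5.1, 0], 0],
])

```text
t: 11.83
ee_pos: [613.6, 77.5, 30.7]
orientation: [3.126, 0.307, -0.003]
ft_force: [-6.8, -1.1, 4.6]
width: 0.3
```

```bash
python3 - <<'E'
from h import *
b=save("side","side7.png")
cv2.imwrite("pics/c7.png",cv2.resize(b[80:230,230:380],(500,500))[:,:,::-1])
o=monitor.get_obs();print(o['t'],o['ee_pos'],o['orientation'],o['ft_force'],o['width'])
E
```

```text
11.8833 [614.01288319  77.59928674  30.70399549] [-3.12648215e+00 -3.07126892e-01  2.56544260e-03] [-5.96371856 -1.27600656  3.08817752] 0.2996752452727586
```

View pics/c7.png

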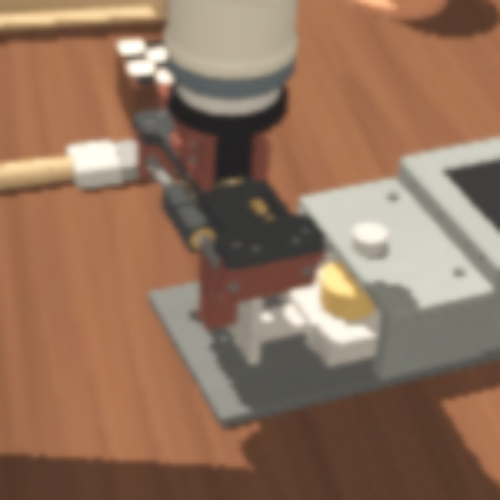

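carry_out([
  [[0, 0, 0], [1, 0.2, 0], 0],
  [[0, 0, 0], [2, 0.4, 0], 0],
  [[0, 0, 0], [3, 0.6, 0], 0],
  [[0, 0, 0], [4, 0.8, 0], 0],
])

```text
t: 12.22
ee_pos: [617.5, 78.3, 30.7]
orientation: [3.126, 0.307, -0.003]
ft_force: [-7.2, -1.6, 5.4]
width: 0.3
```

carry_out([
  [[0, 0, 0], [1, 0.2, 0], 0],
  [[0, 0, 0], [2, 0.4, 0], 0],
  [[0, 0, 0], [2, 0.4, 0], 0],
])

```text
t: 12.47
ee_pos: [618.0, 78.4, 30.7]
orientation: [3.126, 0.307, -0.008]
ft_force: [-11.4, -2.7, 9.5]
width: 0.5
```

carry_out([
  [[0, 0, 0], [1, 0.2, 0], 0],
  [[0, 0, 0], [2, 0.4, 0], 0],
  [[0, 0, 0], [2, 0.4, 0], 0],
])

```text
t: 12.72
ee_pos: [618.0, 78.4, 30.7]
orientation: [3.126, 0.307, -0.015]
ft_force: [-18.8, -4.8, 15.7]
width: 0.5
```

The slide is at its stop: the TCP stays at x=618 while the force rises. Next I'll hold it there.

carry_out([
  [[0, 0, 0], [0, 0, 0], 0],
  [[0, 0, 0], [0, 0, 0], 0],
  [[0, 0, 0], [0, 0, 0], 0],
  [[0, 0, 0], [0, 0, 0], 0],
  [[0, 0, 0], [0, 0, 0], 0],
  [[0, 0, 0], [0, 0, 0], 0],
  [[0, 0, 0], [0, 0, 0], 0],
  [[0, 0, 0], [0, 0, 0], 0],
  [[0, 0, 0], [0, 0, 0], 0],
  [[0, 0, 0], [0, 0, 0], 0],
])

```text
t: 13.55
ee_pos: [618.0, 78.4, 30.7]
orientation: [3.126, 0.307, -0.014]
ft_force: [-18.5, -4.8, 14.7]
width: 0.2
```

carry_out([
  [[0, 0, 0], [0, 0, 0], 0],
  [[0, 0, 0], [0, 0, 0], 0],
  [[0, 0, 0], [0, 0, 0], 0],
])

```text
t: 13.8
ee_pos: [618.0, 78.4, 30.7]
orientation: [3.126, 0.307, -0.014]
ft_force: [-18.0, -4.8, 16.0]
width: 0.6
```

```bash
python3 - <<'E'
from h import *
b=save("side","side8.png")
cv2.imwrite("pics/c8.png",cv2.resize(b[80:230,230:380],(500,500))[:,:,::-1])
o=monitor.get_obs();print(o['t'],o['ee_pos'],o['ft_force'])
# expected plate top mid pixel for travel s
for s in(70,75,80):
    print(s,(pix("side",[[642.3-(89-s)*.981+35*.194,82.3-(89-s)*.194-35*.981,14]])-[230,80])/.3)
E
```

```text
13.85 [618.00861629  78.41008073  30.69234664] [-18.44341546  -4.43019232  15.19359418]
70 [[246.71342098 366.26175678]]
75 [[253.27574069 364.71834793]]
80 [[259.82099223 363.17884563]]
```

View pics/c8.png

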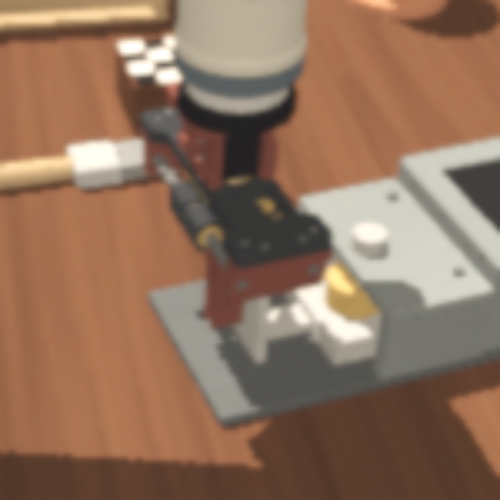

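The plate's lower corner at (258,362) matches about 80 mm of travel, and the disc is still flat. Next I'll back off slowly so the slide follows the fingers out.

carry_out([
  [[0, 0, 0], [-2, -0.4, 0], 0],
  [[0, 0, 0], [-4, -0.8, 0], 0],
  [[0, 0, 0], [-7, -1.4, 0], 0],
  [[0, 0, 0], [-11, -2.2, 0], 0],
  [[0, 0, 0], [-16, -3.2, 0], 0],
  [[0, 0, 0], [-21, -4.2, 0], 0],
  [[0, 0, 0], [-26, -5.1, 0], 0],
  [[0, 0, 0], [-31, -6.1, 0], 0],
  [[0, 0, 0], [-36, -7.1, 0], 0],
  [[0, 0, 0], [-41, -8.1, 0], 0],
])

```text
t: 14.68
ee_pos: [580.8, 71.0, 30.7]
orientation: [-3.126, -0.307, 0.0]
ft_force: [-4.8, -1.0, -0.2]
width: 0.4
```

carry_out([
  [[0, 0, 0], [-5, -1, 0], 0],
  [[0, 0, 0], [-10, -2, 0], 0],
  [[0, 0, 0], [-15, -3, 0], 0],
  [[0, 0, 0], [-20, -4, 0], 0],
  [[0, 0, 0], [-25, -5, 0], 0],
  [[0, 0, 0], [-29, -5.8, 0], 0],
  [[0, 0, 0], [-32, -6.4, 0], 0],
  [[0, 0, 0], [-34, -6.8, 0], 0],
  [[0, 0, 0], [-36, -7.2, 0], 0],
  [[0, 0, 0], [-38, -7.6, 0], 0],
])

```text
t: 15.52
ee_pos: [543.3, 63.5, 30.9]
orientation: [-3.126, -0.307, -0.001]
ft_force: [-1.8, -0.1, -1.4]
width: 0.5
```

carry_out([
  [[0, 0, 0], [-2, -0.4, 0], 0],
  [[0, 0, 0], [-4, -0.8, 0], 0],
  [[0, 0, 0], [-7, -1.4, 0], 0],
  [[0, 0, 0], [-14, -2.8, 0], 0],
  [[0, 0, 0], [-24, -4.8, 0], 0],
  [[0, 0, 0], [-36, -7, 0], 0],
  [[0, 0, 0], [-46, -9, 15], 0],
  [[0, 0, 0], [-50, -10, 40], 0],
  [[0, 0, 0], [-50, -10, 70], 0],
  [[0, 0, 0], [-50, -10, 90], 0],
])

```text
t: 16.35
ee_pos: [492.8, 53.2, 122.8]
orientation: [3.126, 0.307, 0.002]
ft_force: [0.8, -0.4, -0.6]
width: 0.5
```

carry_out([
  [[0, 0, 0], [-5, -20, 10], 0],
  [[0, 0, 0], [-10, -45, 20], 0],
  [[0, 0, 0], [-15, -75, 30], 0],
  [[0, 0, 0], [-20, -105, 30], 0],
  [[0, 0, 0], [-25, -135, 30], 0],
  [[0, 0, 0], [-30, -165, 30], 0],
  [[0, 0, 0], [-30, -195, 30], 0],
  [[0, 0, 0], [-30, -220, 30], 0],
  [[0, 0, 0], [-30, -230, 30], 0],
  [[0, 0, 0], [-30, -230, 30], 0],
])

```text
t: 17.18
ee_pos: [463.0, -178.2, 151.0]
orientation: [3.126, 0.302, 0.001]
ft_force: [-0.4, -0.4, -0.1]
width: 0.2
```

```bash
python3 - <<'E'
from h import *
a=save("top","top9.png");b=save("side","side9.png")
cv2.imwrite("pics/c9.png",np.hstack([cv2.resize(a[80:230,140:290],(400,400)),cv2.resize(b[80:230,230:380],(400,400))])[:,:,::-1])
o=monitor.get_obs();print(o['t'],o['ee_pos'],o['ft_force'],o['qvel'].round(3))
for n in("top","side"):
    for q in("round_weight","tray","push_plate"):
        for r in place_of(q,n): print(n,q,r["confidence"],cam2w(n,r["point"]).round(1))
E
```

```text
17.2833 [ 462.69224565 -176.01570369  150.74272102] [-0.18580432  0.16529832  0.4244486 ] [ 0.024 -0.003  0.006  0.001  0.001  0.   ]
top round_weight 0.81 [ 542.2 -132.8    3.6]
top round_weight 0.71 [643.   82.1  20.4]
top round_weight 0.58 [ 458.5 -109.4    1.5]
top tray 0.75 [646.3  84.2  18.3]
top push_plate 0.67 [550.4  66.4  43.3]
side round_weight 0.85 [ 394.6 -222.5    1.7]
side round_weight 0.84 [638.8  85.4  19. ]
side round_weight 0.74 [ 460.1 -110.2    2.5]
side round_weight 0.58 [ 534.9 -136.5    0.6]
side tray 0.95 [638.6  80.2  21.5]
side push_plate 0.97 [552.1  61.5  47.8]
```

View pics/c9.png

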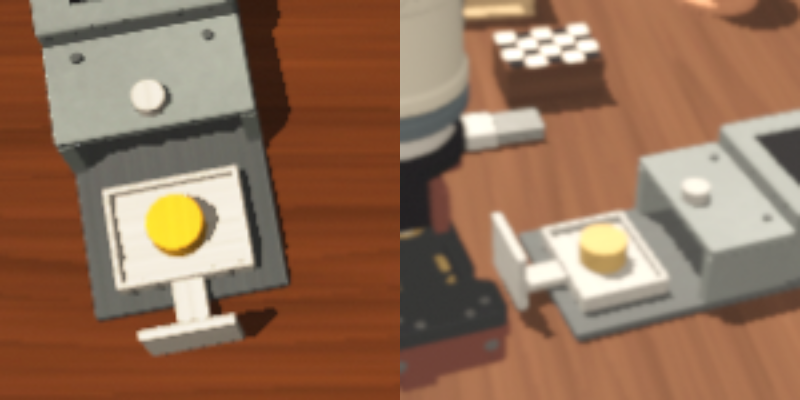

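The slide is back at its original pixels, with the disc flat and central in the tray. I'm handing the job in.

```bash
python3 -c "
from h import *
print(order.close_job())"
```

```text
the job is handed in; nothing more can be done
None
```

The round brass paperweight was set flat in the tray and released. I pushed the slide by its plate to the stop, held it there for more than a second, and then let it come back out as I backed the fingers away. I handed the job in at about 17.3 s; the interface reports no verdict.

- **Fully in:** The tool stopped moving at x = 618 mm while the push force rose to about 19 N. The plate's position in the side picture agreed with about 80 mm of travel.
- **Back out:** In the last pictures the plate and tray were back where they started. The disc lay flat within about 5 mm of the tray's centre, and the arm was clear of everything with no force on the tool.
- **Disagreements:** The two cameras' tray estimates differ by about 8 mm in x, both within about 4 mm of my own pixel measurement. While holding at the stop I also saw an unexplained upward force of about 15 N. It was gone once I backed off.

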